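# Cover the parts tin

### The arm

A 6-joint arm with a two-finger parallel gripper is mounted at the origin on a cart in front of the work surface, level with it; the furniture and walls round the work are solid. World frame = base frame: x ahead of the robot, y to its left, z up, the work surface at z = 0. Lengths are in m, angles in degrees, forces in N, time in s.
With the tool pointing down it reaches from about 0.35 to 0.875 m from the base axis. Payload 4.2 kg.
Tool frame: the origin (TCP) lies midway between the tips of the shut fingers; the grasp point (between the pads) lies 19 mm behind it (hold_point_z is the z of the grasp point in the tool frame, in m); z points along the fingers, y is the direction in which the jaws open and shut (so a half turn about z gives the same grasp; the last joint's range is limited). The gripper opens to 87 mm and grips with 3 to 60 N. Pads are 19 mm wide; open, the fingers measure 117 mm over their backs; the gripper's body (75 mm by 190 mm) begins 51 mm behind the grasp point.
Start: joints at [-50.099, 22.042, 0.453, 0, -68.411, -14.817], TCP at [0.265, -0.566, 0.223] pointing down, gripper open.
Joint ranges: [-179.83, 179.83], [-69.29, 118.12], [-61.27, 80.66], [-181.25, 117.63], [-171.15, -9.14], [-177.46, 177.46]. Speed limits (degrees/s): [159.86, 159.86, 180, 180, 180, 180].

### API

Orientations are given as a 3x3 rotation matrix whose columns are the frame's x, y, z axes.
In Python, from station import * gives the robot as it stands. The module is installed in compiled form; this text tells all that it offers.
- The arm moves only by the tool jog_arm, never from a script. Its argument "moves" is a list of rows, each a list of 7 numbers: the closure, from -1 (fully open) to 1 (shut), then the shift along the tool's x, y, z in m, then the turn, a rotation vector about the tool's x, y, z in rad. In form: [[gripper, x, y, z, wx, wy, wz], ...]. A call has exactly 10 rows; each row is the pose to reach, as a shift and turn from the pose commanded when the call began, along the tool's axes at that moment; what a row does not reach only later rows make up. A row lasts 1/12 s, in which the tool goes at most 41.7 mm and 7.16 degrees, less where a joint would pass 70% of its speed; a pose out of reach is approached as far as the arm can. A call with a gripper value outside its range is refused whole. The fingers move at their own pace and stop on an object; the grip force is fixed at half the most. Time passes only in rows, so rows that repeat a pose let the fingers close, or fill a call up. It gives the time, the measured TCP pose, the force and the opening at its end, in the units of the state.
- sense(): the state, without advancing time (a new reading comes with each control period).
- capture(name): name is "side" or "top" or "wrist"; returns a dict with "frame" (480x640x3 uint8, red, green, blue), "fov_y" (degrees; the focal length in pixels is half the picture's height over the tangent of half this angle, whatever the lens; pixels are square), "cx", "cy" (the principal point, pixels), "world_from_camera" (4x4, takes a point from camera to world coordinates). Camera axes: x right, y down, z forward; pixel columns grow to the right and rows downward; lengths in m; the calibration is good to about 2 mm. A picture is of the moment at which its call begins. There is no depth.
- finish_job(): hands the job in, once; it reports no verdict.
The state is a dict: "time_s": time; "joints": joint angles; "joint_velocities": joint speeds; "effort": joint torques, N m; "tcp_pos": TCP position; "ee_rot": TCP orientation; "wrist_force": force on the tool from outside, world axes, zero at the start; "moment": the same for the moment, N m; "gripper_width": opening from 0.0 (shut) to 1.0 (fully open).
Only numpy, scipy, OpenCV 4.12 (cv2) and the standard library are available. Lean on these libraries where they do the work, as an engineer would, in place of code of your own. Each camera call takes 0.05 s, during which the arm holds its last target.

### The job

Two open metal parts tins stand on the bench, one holding a green terminal block and one a blue relay. Pick up the blue lid by its black knob and set it down gently on the tin with the green terminal block, so that it sits level and fully seated on the rim, without dropping it or tipping the tin over. Leave the tin with the relay standing open where it is, and let go of the lid.

Things in the scene. Friction and masses are not known exactly. Their poses are not given: they have to be found in the camera images.
- lid: loose round lid: a flat blue plate 112 mm across and 4 mm thick with an upright black cylindrical knob (24 mm across, 26 mm tall) at its centre, and below the plate a round centring step 60 mm across and 5 mm deep. It starts lying level on the bench on this step. The origin is the centre of the underside of the step, z up: the plate lies from z = 5 to 9 mm, the knob from 9 to 35 mm. Seated on a tin, its origin is 40 mm above the tin's underside. About 0.12 kg.
- tin_block: the tin to cover: loose round open aluminium tin, 90 mm across, 45 mm high, wall 3 mm (mouth 84 mm across), with a small green terminal block (22x36x17 mm) lying in it. The origin is the centre of its underside, on the bench; z up to the mouth. About 0.35 kg.
- tin_relay: the tin to leave open: just the same tin, but with a small blue relay (12x28x15 mm) lying in it. The origin is the centre of its underside. About 0.35 kg.
Things that resemble listed ones, but are neither listed nor needed, are in the scene too. Leave any purple look-alike of the lid alone.

How it is judged:
By the outcome, as a careful person would: the job done as asked, in the order asked, and still so for the second after the job is handed in, with the robot touching nothing.
It also fails if it takes over 40 s, if anything falls off the work surface, if the arm or the gripper's body presses on something with over 40 N, if the wrist force passes 120 N, or if a joint passes its speed limit or range.

## Working session

There is one attempt and no reset: what is moved stays moved. The work goes in short steps, Python scripts to look and compute and a tool call to move; the robot and the scene stay as the last step left them, time stands still between calls to the robot, and variables do not carry over. Pictures are saved under pics/ and viewed, and the job is handed in when it is done.

Besides the shell and the picture viewer there is one more tool, called after "Emit:" as a command line: name --pt "numbers of a row" for each row, then --argument value for the rest. jog_arm: Moves the arm, as the interface text tells. Its arguments: {"type":"object","properties":{"moves":{"type":"array"}},"required":["moves"]}

```bash
mkdir -p pics; cat > h.py <<'E'
from station import *
import numpy as np, cv2
def save(n,c):
    cv2.imwrite(f'pics/{n}.png',c['frame'][:,:,::-1])
    np.savez(f'pics/{n}.npz',**{k:np.array(v) for k,v in c.items()})
def load(n): 
    d=np.load(f'pics/{n}.npz'); return {k:d[k] for k in d}
def ray(c,u,v):
    f=240/np.tan(np.radians(float(c['fov_y']))/2); T=c['world_from_camera']
    d=T[:3,:3]@np.array([(u-c['cx'])/f,(v-c['cy'])/f,1]); return T[:3,3],d/np.linalg.norm(d)
def onz(c,u,v,z):
    o,d=ray(c,u,v); return o+d*(z-o[2])/d[2]
def proj(c,p):
    f=240/np.tan(np.radians(float(c['fov_y']))/2); T=c['world_from_camera']
    q=T[:3,:3].T@(np.array(p)-T[:3,3]); return q[:2]/q[2]*f+[c['cx'],c['cy']]
def tri(rs):
    A=sum(np.eye(3)-np.outer(d,d) for o,d in rs); b=sum((np.eye(3)-np.outer(d,d))@o for o,d in rs)
    return np.linalg.solve(A,b)
E
python3 - <<'E'
from h import *
np.set_printoptions(precision=4,suppress=True)
for n in ['side','top','wrist']:
    c=capture(n); save(n+'0',c); print(n,c['fov_y'],c['cx'],c['cy'],c['world_from_camera'])
    print([k for k in c])
s=sense(); print(s)
E
```

```text
side 52.03537376060368 318.9892580593279 242.16731308388404 [[-0.9994  0.0118 -0.034   0.477 ]
 [ 0.0345  0.5751 -0.8174  0.7849]
 [ 0.0099 -0.818  -0.5751  0.577 ]
 [ 0.      0.      0.      1.    ]]
['frame', 'fov_y', 'cx', 'cy', 'world_from_camera']
top 55.62368140765882 314.44069825650433 246.2058470134827 [[-0.0289 -0.9894  0.1421  0.3084]
 [-0.9993  0.0318  0.0184 -0.0067]
 [-0.0227 -0.1414 -0.9897  0.8902]
 [ 0.      0.      0.      1.    ]]
['frame', 'fov_y', 'cx', 'cy', 'world_from_camera']
wrist 70.76568572914827 314.0999332989901 235.92585623366557 [[-0.4233  0.8767  0.2284  0.2022]
 [ 0.906   0.4093  0.1079 -0.5956]
 [ 0.0012  0.2526 -0.9676  0.3844]
 [ 0.      0.      0.      1.    ]]
['frame', 'fov_y', 'cx', 'cy', 'world_from_camera']
{'time_s': 0.15, 'joints': array([-50.0987,  22.0807,   0.4004,  -0.0184, -68.4127, -14.8175]), 'joint_velocities': array([-0.0941, -0.0901,  0.3283, -0.0039, -0.065 ,  0.0965]), 'effort': array([  0.0001, -39.1052,  18.7588,   4.2223,   0.0124,  -0.0001]), 'tcp_pos': array([ 0.2648, -0.5657,  0.2217]), 'ee_rot': array([[-0.9057, -0.4238, -0.0008],
       [-0.4238,  0.9057,  0.0014],
       [ 0.0001,  0.0016, -1.    ]]), 'wrist_force': array([ 0.0669, -0.1397,  0.6632]), 'moment': array([-0.0517,  0.0145,  0.0005]), 'gripper_width': 1.0009167676128636}
```

View pics/side0.png

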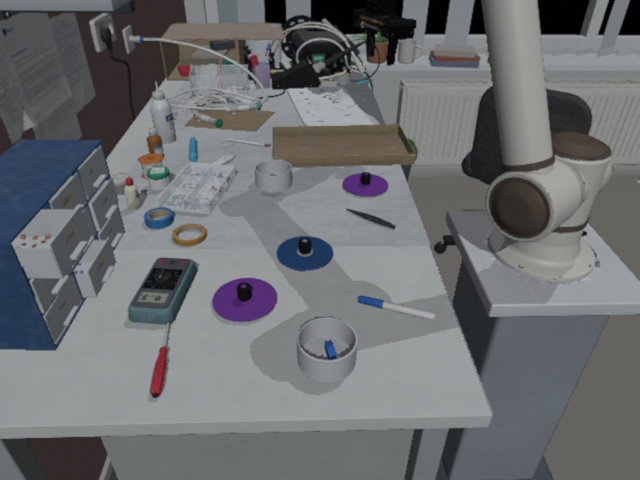

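View pics/top0.png

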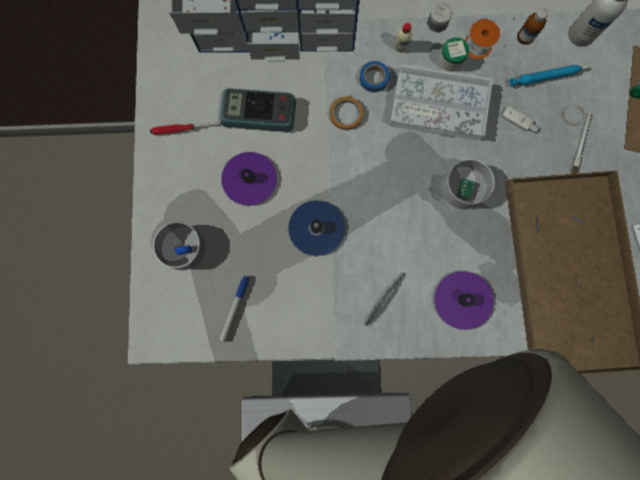

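View pics/wrist0.png

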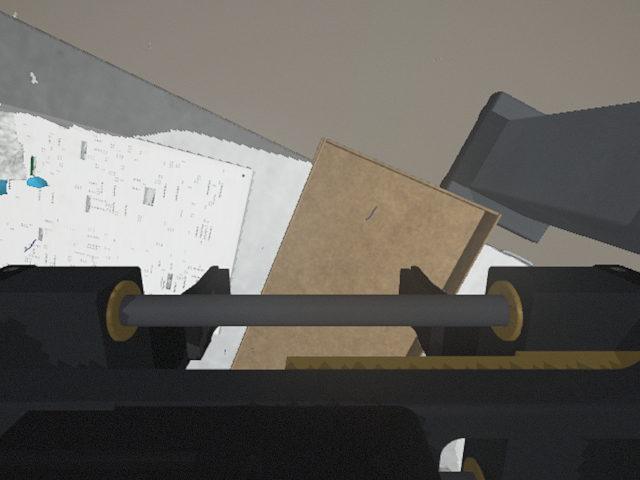

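The top view shows the blue lid at about (317,228), the green-block tin at (470,184), the relay tin at (177,246), and purple look-alikes at (250,178) and (465,300). In the side view the blue lid is at (305,253) and the green-block tin at (274,178). Next I'll measure them.

```bash
python3 - <<'E'
from h import *
np.set_printoptions(precision=4,suppress=True)
T=load('top0');S=load('side0')
def crop(c,x0,y0,x1,y1,k): return cv2.resize(c['frame'][y0:y1,x0:x1,::-1],None,fx=k,fy=k,interpolation=cv2.INTER_NEAREST)
a=crop(T,430,145,510,225,5);b=crop(S,240,145,310,215,5);d=crop(T,277,188,357,268,5);e=crop(S,265,220,345,280,5)
for n,i in zip('abde',[a,b,d,e]): i=cv2.resize(i,(400,int(i.shape[0]*400/i.shape[1]))); i=i[:300] if 0 else cv2.resize(i,(400,300)) ; globals()[n]=i
cv2.imwrite('pics/crops.png',np.vstack([np.hstack([a,b]),np.hstack([d,e])]))
# blue lid plate
for n,c,box in [('T',T,(277,188,357,268)),('S',S,(265,225,345,280))]:
    x0,y0,x1,y1=box
    hsv=cv2.cvtColor(np.ascontiguousarray(c['frame'][y0:y1,x0:x1]),cv2.COLOR_RGB2HSV)
    m=((hsv[...,0]>98)&(hsv[...,0]<125)&(hsv[...,1]>110)).astype(np.uint8)
    cs,_=cv2.findContours(m,cv2.RETR_EXTERNAL,cv2.CHAIN_APPROX_NONE)
    k=max(cs,key=cv2.contourArea); el=cv2.fitEllipse(cv2.convexHull(k)); print(n,el[0][0]+x0,el[0][1]+y0,el)
    p=onz(c,el[0][0]+x0,el[0][1]+y0,0.009); print(p)
    globals()['r'+n]=ray(c,el[0][0]+x0,el[0][1]+y0)
print('tri plate',tri([rT,rS]))
E
```

```text
T 316.2447280883789 227.68225860595703 ((39.244728088378906, 39.68225860595703), (53.6876220703125, 54.82514190673828), 88.30451965332031)
[0.4716 0.0051 0.009 ]
S 304.41224670410156 252.97990036010742 ((39.41224670410156, 27.979900360107422), (33.662376403808594, 55.254085540771484), 89.27564239501953)
[0.4731 0.0137 0.009 ]
tri plate [0.4729 0.0052 0.0027]
```

View pics/crops.png

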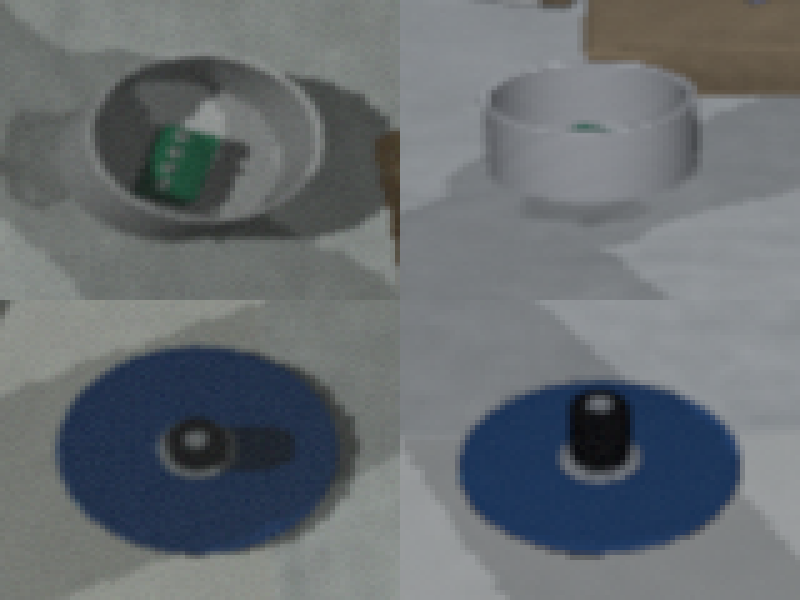

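Emit:
jog_arm --pt "-1 -0.02 0.004 0 0 0 0" --pt "-1 -0.06 0.013 0 0 0 0" --pt "-1 -0.1 0.022 0 0 0 0" --pt "-1 -0.14 0.031 0 0 0 0" --pt "-1 -0.18 0.04 0 0 0 0" --pt "-1 -0.22 0.049 0 0 0 0" --pt "-1 -0.26 0.058 0 0 0 0" --pt "-1 -0.3 0.067 0 0 0 0" --pt "-1 -0.33 0.073 0 0 0 0" --pt "-1 -0.35 0.078 0 0 0 0"

```text
time_s: 0.98
tcp_pos: [0.5512, -0.3446, 0.2219]
ee_rot: [[-0.905, -0.426, -0.0], [-0.426, 0.905, 0.0], [0.0, 0.001, -1.0]]
wrist_force: [1.1, -0.7, 0.0]
gripper_width: 1.001
```

Emit:
jog_arm --pt "-1 -0.02 0.004 0 0 0 0" --pt "-1 -0.05 0.012 0 0 0 0" --pt "-1 -0.08 0.018 0 0 0 0" --pt "-1 -0.1 0.022 0 0 0 0" --pt "-1 -0.12 0.026 0 0 0 0" --pt "-1 -0.124 0.027 0 0 0 0" --pt "-1 -0.124 0.027 0 0 0 0" --pt "-1 -0.124 0.027 0 0 0 0" --pt "-1 -0.124 0.027 0 0 0 0" --pt "-1 -0.124 0.027 0 0 0 0"

```text
time_s: 1.82
tcp_pos: [0.6489, -0.2709, 0.2228]
ee_rot: [[-0.906, -0.423, -0.0], [-0.423, 0.906, -0.0], [0.0, -0.0, -1.0]]
wrist_force: [0.8, 0.4, -0.1]
gripper_width: 1.0
```

```bash
python3 - <<'E'
from h import *
np.set_printoptions(precision=4,suppress=True)
c=capture('wrist'); save('w1',c); s=sense(); print(s['time_s'],s['tcp_pos'],s['ee_rot'],s['joints'])
T=load('top0')
print(onz(T,471.7,182,.045))
E
```

```text
1.8667 [ 0.649  -0.2708  0.2229] [[-0.9062 -0.4228  0.0001]
 [-0.4228  0.9062 -0.    ]
 [-0.0001 -0.0001 -1.    ]] [ -9.5167  29.8122  13.0819   0.0004 -73.2644 -55.4721]
[ 0.5433 -0.2933  0.045 ]
```

View pics/w1.png

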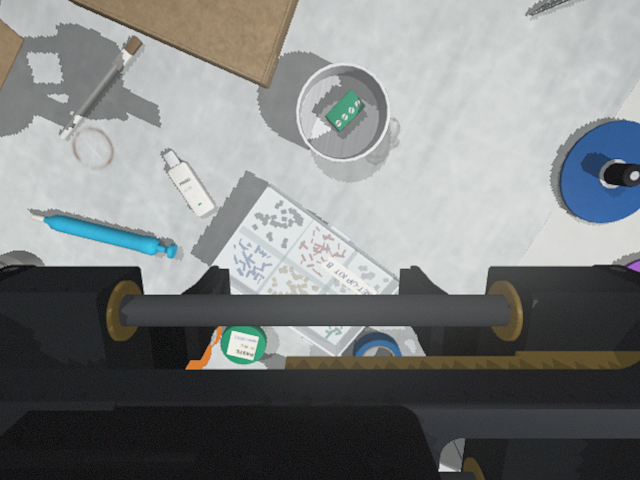

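The wrist view shows the rim of the green-block tin around (343,112) and the blue lid at the right edge, around (610,172). I'll shift sideways so both show in a second wrist view.

Emit:
jog_arm --pt "-1 0 0.015 0 0 0 0" --pt "-1 -0.005 0.045 0 0 0 0" --pt "-1 -0.01 0.08 0 0 0 0" --pt "-1 -0.015 0.115 0 0 0 0" --pt "-1 -0.02 0.145 0 0 0 0" --pt "-1 -0.02 0.165 0 0 0 0" --pt "-1 -0.02 0.17 0 0 0 0" --pt "-1 -0.02 0.17 0 0 0 0" --pt "-1 -0.02 0.17 0 0 0 0" --pt "-1 -0.02 0.17 0 0 0 0"

```text
time_s: 2.7
tcp_pos: [0.5961, -0.1087, 0.2226]
ee_rot: [[-0.906, -0.423, 0.0], [-0.423, 0.906, -0.0], [-0.0, -0.0, -1.0]]
wrist_force: [-0.1, -0.6, 0.3]
gripper_width: 0.996
```

```bash
python3 - <<'E'
from h import *
c=capture('wrist'); save('w2',c)
E
```

```text
(no output)
```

View pics/w2.png

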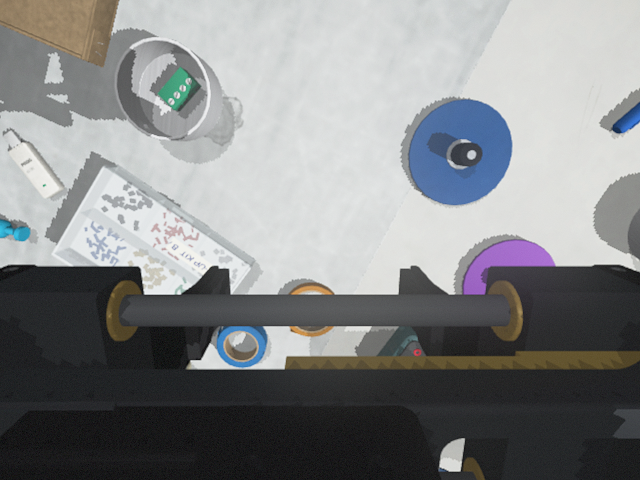

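Emit:
jog_arm --pt "-1 0 0.015 0 0 0 0" --pt "-1 -0.005 0.045 0 0 0 0" --pt "-1 -0.01 0.08 0 0 0 0" --pt "-1 -0.015 0.115 0 0 0 0" --pt "-1 -0.02 0.145 0 0 0 0" --pt "-1 -0.02 0.165 0 0 0 0" --pt "-1 -0.02 0.17 0 0 0 0" --pt "-1 -0.02 0.17 0 0 0 0" --pt "-1 -0.02 0.17 0 0 0 0" --pt "-1 -0.02 0.17 0 0 0 0"

```text
time_s: 3.58
tcp_pos: [0.5422, 0.054, 0.2225]
ee_rot: [[-0.906, -0.423, -0.0], [-0.423, 0.906, -0.0], [0.0, -0.0, -1.0]]
wrist_force: [0.1, 0.3, -0.1]
gripper_width: 0.999
```

```bash
python3 - <<'E'
from h import *
c=capture('wrist'); save('w3',c); s=sense(); print(s['tcp_pos'],s['ee_rot'])
E
```

```text
[0.54219334 0.05389447 0.22239876] [[-9.06389661e-01 -4.22442599e-01 -1.81958431e-04]
 [-4.22442563e-01  9.06389672e-01 -2.06919435e-04]
 [ 2.52336827e-04 -1.10682650e-04 -9.99999962e-01]]
```

View pics/w3.png

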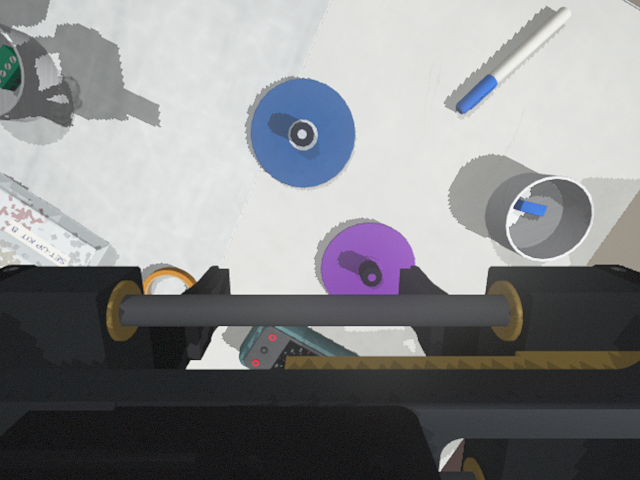

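View 2 shows the tin rim at about (166,88) and the lid at (460,151). View 3 shows the lid at (302,132).

```bash
python3 - <<'E'
from h import *
np.set_printoptions(precision=4,suppress=True)
C={n:load(n) for n in ['w1','w2','w3','top0','side0']}
rs={}
for n,box in [('w2',(395,85,525,220)),('w3',(230,65,370,200)),('top0',(277,188,357,268)),('side0',(265,225,345,280))]:
    c=C[n];x0,y0,x1,y1=box
    hsv=cv2.cvtColor(np.ascontiguousarray(c['frame'][y0:y1,x0:x1]),cv2.COLOR_RGB2HSV)
    m=((hsv[...,0]>98)&(hsv[...,0]<125)&(hsv[...,1]>110)).astype(np.uint8)
    cs,_=cv2.findContours(m,cv2.RETR_EXTERNAL,cv2.CHAIN_APPROX_NONE)
    k=max(cs,key=cv2.contourArea); 
    pts=cv2.convexHull(k)[:,0]+[x0,y0]
    P=np.array([onz(c,u,v,.009) for u,v in pts]); A=np.c_[2*P[:,:2],np.ones(len(P))]
    q=np.linalg.lstsq(A,(P[:,:2]**2).sum(1),rcond=None)[0]; r=np.sqrt(q[2]+q[0]**2+q[1]**2)
    print(n,'circle on z=.009:',q[:2],r)
    rs[n]=ray(c,*proj(c,[q[0],q[1],.009]))
    # knob: dark
    g=c['frame'][y0:y1,x0:x1].max(2); m=(g<50).astype(np.uint8)
    cs,_=cv2.findContours(m,cv2.RETR_EXTERNAL,cv2.CHAIN_APPROX_NONE)
    k=max(cs,key=cv2.contourArea); M=cv2.moments(k); print('  dark',cv2.boundingRect(k),M['m10']/M['m00']+x0,M['m01']/M['m00']+y0)
for k in [('w2','w3'),('w2','w3','top0'),('top0','side0'),('w2','w3','top0','side0')]: print(k,tri([rs[i] for i in k]))
a=[]
for n,b in [('w1',(285,50,405,170)),('w2',(105,25,225,145))]:
    a.append(cv2.resize(C[n]['frame'][b[1]:b[3],b[0]:b[2],::-1],(400,400),interpolation=cv2.INTER_NEAREST))
cv2.imwrite('pics/crop2.png',np.hstack(a))
b=(255,80,355,190);cv2.imwrite('pics/crop3.png',cv2.resize(C['w3']['frame'][b[1]:b[3],b[0]:b[2],::-1],(500,550),interpolation=cv2.INTER_NEAREST))
E
```

```text
w2 circle on z=.009: [0.4728 0.0071] 0.05484058484337049Traceback (most recent call last):
  File "<stdin>", line 19, in <module>
ValueError: max() iterable argument is empty
```

```bash
python3 - <<'E'
from h import *
np.set_printoptions(precision=4,suppress=True)
C={n:load(n) for n in ['w1','w2','w3','top0','side0']}
rs={}
for n,box in [('w2',(395,85,525,220)),('w3',(230,65,370,200)),('top0',(277,188,357,268)),('side0',(265,225,345,280))]:
    c=C[n];x0,y0,x1,y1=box
    hsv=cv2.cvtColor(np.ascontiguousarray(c['frame'][y0:y1,x0:x1]),cv2.COLOR_RGB2HSV)
    m=((hsv[...,0]>98)&(hsv[...,0]<125)&(hsv[...,1]>110)).astype(np.uint8)
    cs,_=cv2.findContours(m,cv2.RETR_EXTERNAL,cv2.CHAIN_APPROX_NONE)
    k=max(cs,key=cv2.contourArea); 
    pts=cv2.convexHull(k)[:,0]+[x0,y0]
    P=np.array([onz(c,u,v,.009) for u,v in pts]); A=np.c_[2*P[:,:2],np.ones(len(P))]
    q=np.linalg.lstsq(A,(P[:,:2]**2).sum(1),rcond=None)[0]; r=np.sqrt(q[2]+q[0]**2+q[1]**2)
    print(n,'circle on z=.009:',q[:2],r)
    rs[n]=ray(c,*proj(c,[q[0],q[1],.009]))
for k in [('w2','w3'),('w2','w3','top0'),('top0','side0'),('w2','w3','top0','side0')]: print(k,tri([rs[i] for i in k]))
a=[]
for n,b in [('w1',(285,50,405,170)),('w2',(105,25,225,145))]:
    a.append(cv2.resize(C[n]['frame'][b[1]:b[3],b[0]:b[2],::-1],(400,400),interpolation=cv2.INTER_NEAREST))
cv2.imwrite('pics/crop2.png',np.hstack(a))
a=[cv2.resize(C[n]['frame'][b[1]:b[3],b[0]:b[2],::-1],(400,400),interpolation=cv2.INTER_NEAREST) for n,b in [('w2',(430,120,500,190)),('w3',(265,95,335,165))]]
cv2.imwrite('pics/crop3.png',np.hstack(a))
E
```

```text
w2 circle on z=.009: [0.4728 0.0071] 0.05484058484337049
w3 circle on z=.009: [0.4726 0.0072] 0.054898130264320694
top0 circle on z=.009: [0.472  0.0052] 0.0538288750387343
side0 circle on z=.009: [0.473  0.0111] 0.05460046276010519
('w2', 'w3') [0.4727 0.0072 0.0087]
('w2', 'w3', 'top0') [0.4725 0.0064 0.0091]
('top0', 'side0') [0.4729 0.0052 0.0047]
('w2', 'w3', 'top0', 'side0') [0.4726 0.0068 0.0064]
```

View pics/crop2.png

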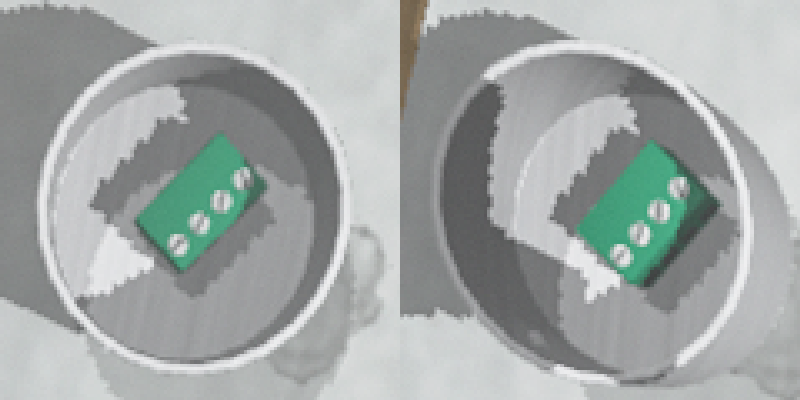

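View pics/crop3.png

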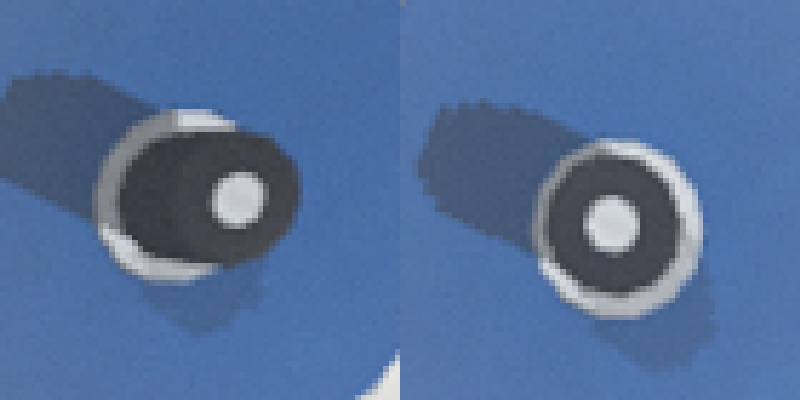

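```bash
python3 - <<'E'
from h import *
np.set_printoptions(precision=4,suppress=True)
C={n:load(n) for n in ['w1','w2','w3','top0','side0']}
k=tri([ray(C['w2'],471.2,154.5),ray(C['w3'],301.6,133.7)]); print('knob top',k)
def circ(P):
    A=np.c_[2*P[:,:2],np.ones(len(P))];q=np.linalg.lstsq(A,(P[:,:2]**2).sum(1),rcond=None)[0]; return q[0],q[1],np.sqrt(q[2]+q[0]**2+q[1]**2)
rs={};out=[]
for n,b,thr,ctr in [('w1',(285,50,405,170),0,(59,62)),('w2',(105,25,225,145),0,(59,63))]:
    c=C[n]; g=cv2.cvtColor(c['frame'],cv2.COLOR_RGB2GRAY)[b[1]:b[3],b[0]:b[2]].astype(float)
    # radial scan: brightest pixel of thin ring (top-hat) between 36 and 58 px
    th=cv2.morphologyEx(g.astype(np.uint8),cv2.MORPH_TOPHAT,np.ones((5,5),np.uint8))
    pts=[]
    for a in np.arange(0,360,4):
        rr=np.arange(40,56,.5); x=ctr[0]+rr*np.cos(np.radians(a)); y=ctr[1]+rr*np.sin(np.radians(a))
        p=cv2.remap(th,x.astype(np.float32)[None],y.astype(np.float32)[None],cv2.INTER_LINEAR)[0].astype(float)
        if p.max()>35:
            w=p*(p>p.max()*.5); r0=(rr*w).sum()/w.sum(); pts.append((ctr[0]+r0*np.cos(np.radians(a))+b[0],ctr[1]+r0*np.sin(np.radians(a))+b[1]))
    pts=np.array(pts)
    for it in range(4):
        P=np.array([onz(c,u,v,.045) for u,v in pts]); q=circ(P); e=np.abs(np.hypot(P[:,0]-q[0],P[:,1]-q[1])-q[2]); pts=pts[e<max(.0012,2*np.median(e))] 
    print(n,len(pts),q,e.max()); rs[n]=ray(c,*proj(c,[q[0],q[1],.045]))
    im=c['frame'][:,:,::-1].copy()
    for u,v in pts: im[int(round(v)),int(round(u))]=(0,0,255)
    out.append(cv2.resize(im[b[1]:b[3],b[0]:b[2]],(400,400),interpolation=cv2.INTER_NEAREST))
cv2.imwrite('pics/crop4.png',np.hstack(out))
print(tri([rs['w1'],rs['w2']]))
E
```

```text
knob top [0.4727 0.0072 0.036 ]
w1 65 (np.float64(0.5461551933972855), np.float64(-0.28930060863348617), np.float64(0.04333894885863391)) 0.00030359338847595757
w2 44 (np.float64(0.546055497766257), np.float64(-0.2895257029927094), np.float64(0.04332416724068021)) 0.0008880010340336086
[ 0.5461 -0.2893  0.0454]
```

View pics/crop4.png

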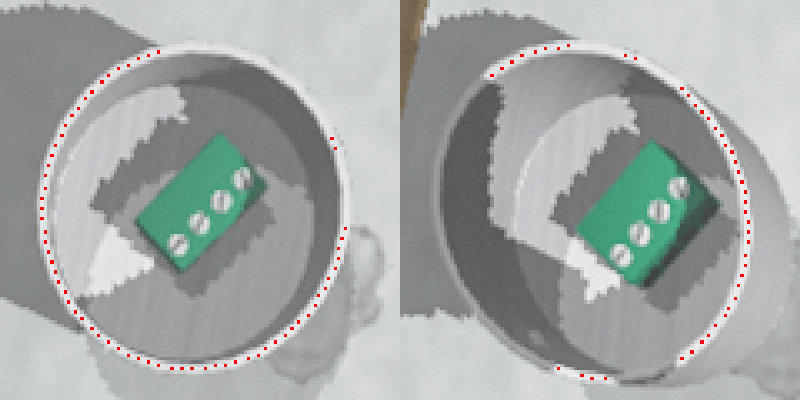

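Two views agree on these positions:

| Item | x | y | z |
|---|---|---|---|
| Lid plate top | 0.4727 | 0.0072 | 0.0087 |
| Knob top | 0.4727 | 0.0072 | 0.036 |
| Tin rim | 0.5461 | −0.2893 | 0.045 |

Next I'll go over the knob and down.

Emit:
jog_arm --pt "-1 0.02 -0.003 0.005 0 0 0" --pt "-1 0.045 -0.007 0.02 0 0 0" --pt "-1 0.07 -0.011 0.045 0 0 0" --pt "-1 0.083 -0.013 0.08 0 0 0" --pt "-1 0.083 -0.013 0.115 0 0 0" --pt "-1 0.083 -0.013 0.14 0 0 0" --pt "-1 0.083 -0.013 0.155 0 0 0" --pt "-1 0.083 -0.013 0.16 0 0 0" --pt "-1 0.083 -0.013 0.16 0 0 0" --pt "-1 0.083 -0.013 0.16 0 0 0"

```text
time_s: 4.47
tcp_pos: [0.4731, 0.0077, 0.0631]
ee_rot: [[-0.906, -0.423, 0.001], [-0.423, 0.906, 0.0], [-0.001, -0.0, -1.0]]
wrist_force: [-0.5, -0.1, 1.0]
gripper_width: 1.003
```

```bash
python3 - <<'E'
from h import *
for n in ['wrist','side']:
    c=capture(n); save(n+'4',c)
s=sense();print(s['tcp_pos'])
a=cv2.imread('pics/wrist4.png');b=cv2.imread('pics/side4.png')
print(proj(c,[.4727,.0072,.036]))
cv2.imwrite('pics/m4.png',np.hstack([cv2.resize(a,(400,300)),cv2.resize(b[150:330,190:430],(400,300))]))
E
```

```text
[0.47338444 0.00806835 0.06377436]
[304.46396095 239.68599087]
```

View pics/m4.png

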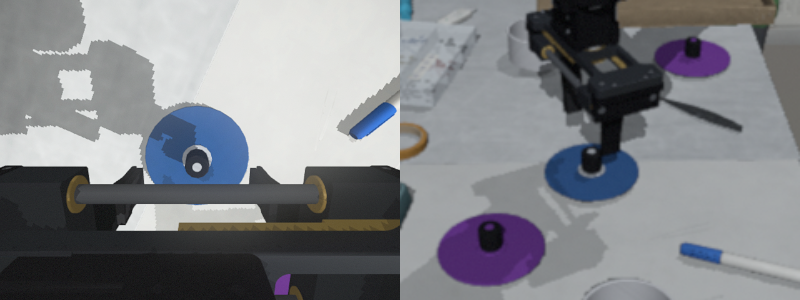

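The knob lies centred between the open fingers (wrist view, about (315,255) at full size). I'll descend 50 mm and close.

Emit:
jog_arm --pt "-1 0 0 0.01 0 0 0" --pt "-1 0 0 0.022 0 0 0" --pt "-1 0 0 0.034 0 0 0" --pt "-1 0 0 0.043 0 0 0" --pt "-1 0 0 0.048 0 0 0" --pt "-1 0 0 0.05 0 0 0" --pt "-1 0 0 0.05 0 0 0" --pt "-1 0 0 0.05 0 0 0" --pt "0 0 0 0.05 0 0 0" --pt "0.2 0 0 0.05 0 0 0"

```text
time_s: 5.4
tcp_pos: [0.4726, 0.0081, 0.0131]
ee_rot: [[-0.906, -0.424, 0.001], [-0.424, 0.906, 0.0], [-0.001, -0.0, -1.0]]
wrist_force: [-0.3, 1.2, 0.8]
gripper_width: 0.923
```

Emit:
jog_arm --pt "0.4 0 0 0 0 0 0" --pt "0.6 0 0 0 0 0 0" --pt "0.8 0 0 0 0 0 0" --pt "1 0 0 0 0 0 0" --pt "1 0 0 0 0 0 0" --pt "1 0 0 0 0 0 0" --pt "1 0 0 0 0 0 0" --pt "1 0 0 0 0 0 0" --pt "1 0 0 0 0 0 0" --pt "1 0 0 0 0 0 0"

```text
time_s: 6.23
tcp_pos: [0.4722, 0.0079, 0.0125]
ee_rot: [[-0.906, -0.424, -0.0], [-0.424, 0.906, -0.0], [0.0, -0.0, -1.0]]
wrist_force: [0.2, -0.9, 1.0]
gripper_width: 0.269
```

The opening is 23.4 mm, which matches the knob, so it is gripped. Lifting.

Emit:
jog_arm --pt "1 0 0 -0.003 0 0 0" --pt "1 0 0 -0.01 0 0 0" --pt "1 0 0 -0.025 0 0 0" --pt "1 0 0 -0.045 0 0 0" --pt "1 0 0 -0.065 0 0 0" --pt "1 0 0 -0.085 0 0 0" --pt "1 0 0 -0.1 0 0 0" --pt "1 0 0 -0.105 0 0 0" --pt "1 0 0 -0.105 0 0 0" --pt "1 0 0 -0.105 0 0 0"

```text
time_s: 7.07
tcp_pos: [0.4716, 0.0079, 0.1172]
ee_rot: [[-0.906, -0.424, -0.001], [-0.424, 0.906, 0.0], [0.0, 0.001, -1.0]]
wrist_force: [-0.0, 0.0, -1.4]
gripper_width: 0.268
```

```bash
python3 - <<'E'
from h import *
for n in ['wrist','side']:
    c=capture(n); save(n+'5',c)
s=sense();print(s['tcp_pos'],s['ee_rot'],s['gripper_width'],s['wrist_force'])
a=cv2.imread('pics/wrist5.png');b=cv2.imread('pics/side5.png')
cv2.imwrite('pics/m5.png',np.hstack([cv2.resize(a,(400,300)),cv2.resize(b[130:310,190:430],(400,300))]))
R=s['ee_rot'];print(R.T@(np.array([.5461,-.2893,s['tcp_pos'][2]])-s['tcp_pos']))
E
```

```text
[0.47120949 0.0076949  0.11642184] [[-9.05807530e-01 -4.23681698e-01 -2.55677298e-03]
 [-4.23681600e-01  9.05810981e-01 -6.06358325e-04]
 [ 2.57285596e-03  5.34013729e-04 -9.99996548e-01]] 0.2694965295639757 [-0.13765091  0.21369713 -2.48426715]
[ 5.79948860e-02 -3.00750980e-01 -1.13927036e-05]
```

View pics/m5.png

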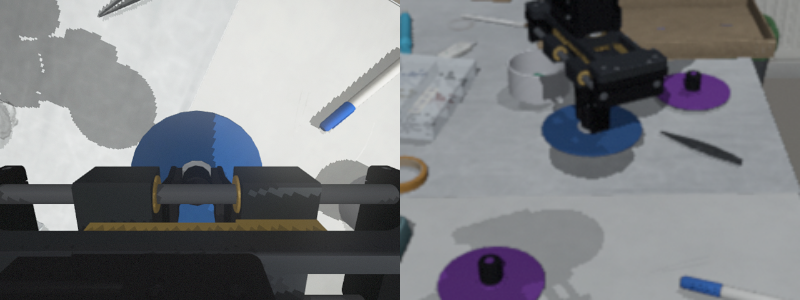

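Lid is held and looks level, clear of the bench. Carrying it over the tin.

Emit:
jog_arm --pt "1 0.002 -0.01 0 0 0 0" --pt "1 0.006 -0.03 0 0 0 0" --pt "1 0.012 -0.06 0 0 0 0" --pt "1 0.018 -0.092 0 0 0 0" --pt "1 0.024 -0.125 0 0 0 0" --pt "1 0.031 -0.16 0 0 0 0" --pt "1 0.037 -0.192 0 0 0 0" --pt "1 0.043 -0.222 0 0 0 0" --pt "1 0.048 -0.248 0 0 0 0" --pt "1 0.052 -0.268 0 0 0 0"

```text
time_s: 8.0
tcp_pos: [0.5383, -0.2597, 0.116]
ee_rot: [[-0.906, -0.422, -0.002], [-0.422, 0.906, 0.0], [0.002, 0.001, -1.0]]
wrist_force: [1.1, 0.3, -1.8]
gripper_width: 0.267
```

Emit:
jog_arm --pt "1 0.002 -0.013 0 0 0 0" --pt "1 0.004 -0.023 0 0 0 0" --pt "1 0.005 -0.03 0 0 0 0" --pt "1 0.006 -0.033 0 0 0 0" --pt "1 0.006 -0.033 0 0 0 0" --pt "1 0.006 -0.033 0 0 0 0" --pt "1 0.006 -0.033 0.01 0 0 0" --pt "1 0.006 -0.033 0.02 0 0 0" --pt "1 0.006 -0.033 0.025 0 0 0" --pt "1 0.006 -0.033 0.025 0 0 0"

```text
time_s: 8.83
tcp_pos: [0.5458, -0.2883, 0.0902]
ee_rot: [[-0.906, -0.424, -0.004], [-0.424, 0.906, 0.002], [0.003, 0.003, -1.0]]
wrist_force: [0.4, 0.4, -1.9]
gripper_width: 0.265
```

```bash
python3 - <<'E'
from h import *
for n in ['top','side','wrist']:
    c=capture(n); save(n+'6',c)
s=sense();print(s['tcp_pos'],s['ee_rot'],s['gripper_width'],s['wrist_force'],s['time_s'])
a=cv2.imread('pics/top6.png');b=cv2.imread('pics/side6.png')
cv2.imwrite('pics/m6.png',np.hstack([cv2.resize(a[100:280,380:620],(400,300)),cv2.resize(b[100:250,180:380],(400,300))]))
R=s['ee_rot'];print(R.T@(np.array([.5461,-.2893,s['tcp_pos'][2]])-s['tcp_pos']))
E
```

```text
[ 0.54742011 -0.28920104  0.09246443] [[-9.05499969e-01 -4.24346307e-01 -1.34907980e-04]
 [-4.24346276e-01  9.05499969e-01 -2.08165179e-04]
 [ 2.10493296e-04 -1.31245864e-04 -9.99999969e-01]] 0.2649881535088819 [-0.57649227 -0.73308498 -1.12949219] 8.9833
[1.23735452e-03 4.70574829e-04 1.98693838e-07]
```

View pics/m6.png

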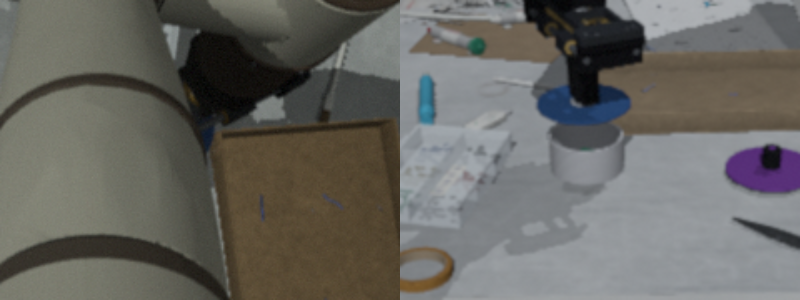

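View pics/wrist6.png

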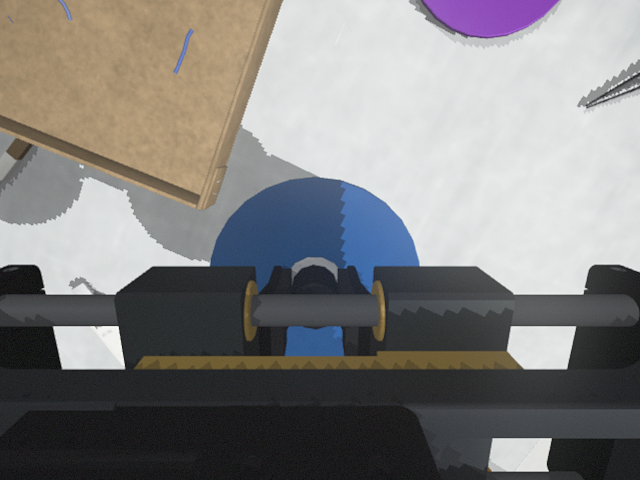

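The lid hangs level, centred over the tin in the side view. Lowering slowly to about 4 mm above seated.

Emit:
jog_arm --pt "1 0 0 0.004 0 0 0" --pt "1 0 0 0.009 0 0 0" --pt "1 0 0 0.014 0 0 0" --pt "1 0 0 0.019 0 0 0" --pt "1 0 0 0.024 0 0 0" --pt "1 0 0 0.028 0 0 0" --pt "1 0 0 0.032 0 0 0" --pt "1 0 0 0.034 0 0 0" --pt "1 0 0 0.034 0 0 0" --pt "1 0 0 0.034 0 0 0"

```text
time_s: 9.82
tcp_pos: [0.5473, -0.2893, 0.0585]
ee_rot: [[-0.906, -0.424, -0.0], [-0.424, 0.906, -0.0], [0.0, -0.0, -1.0]]
wrist_force: [0.2, 0.4, -1.4]
gripper_width: 0.266
```

```bash
python3 - <<'E'
from h import *
for n in ['side']:
    c=capture(n); save(n+'7',c)
s=sense();print(s['tcp_pos'],s['gripper_width'],s['wrist_force'],s['time_s'])
b=cv2.imread('pics/side7.png')
cv2.imwrite('pics/m7.png',cv2.resize(b[120:220,210:340],(780,600)))
E
```

```text
[ 0.54745402 -0.28934077  0.05873423] 0.26959248025436794 [ 0.58914294 -1.16758231 -1.92786998] 9.8667
```

View pics/m7.png

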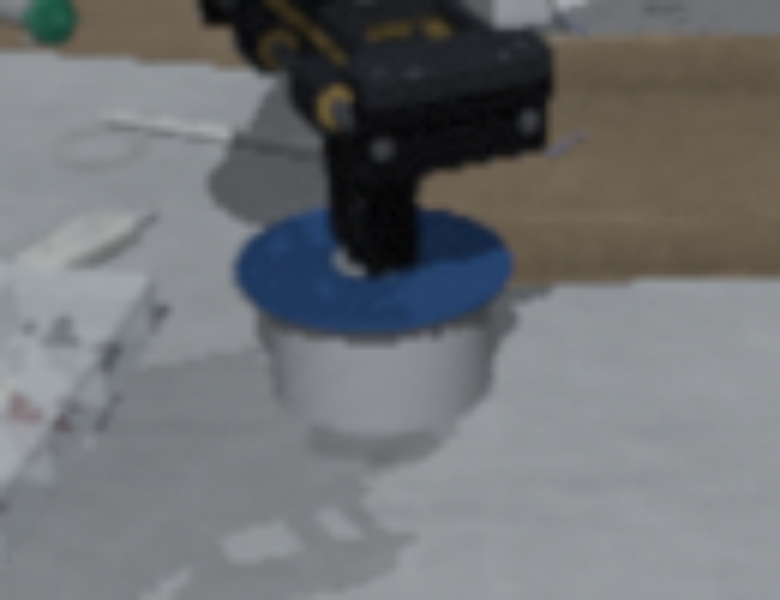

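The lid is centred just above the rim, about 6 mm to go. Creeping down.

Emit:
jog_arm --pt "1 0.0005 0 0.001 0 0 0" --pt "1 0.001 0 0.002 0 0 0" --pt "1 0.001 0 0.0025 0 0 0" --pt "1 0.001 0 0.003 0 0 0" --pt "1 0.001 0 0.0035 0 0 0" --pt "1 0.001 0 0.004 0 0 0" --pt "1 0.001 0 0.0045 0 0 0" --pt "1 0.001 0 0.0045 0 0 0" --pt "1 0.001 0 0.0045 0 0 0" --pt "1 0.001 0 0.0045 0 0 0"

```text
time_s: 10.7
tcp_pos: [0.5464, -0.2897, 0.054]
ee_rot: [[-0.906, -0.424, -0.0], [-0.424, 0.906, -0.0], [0.0, 0.0, -1.0]]
wrist_force: [0.5, 0.3, -1.7]
gripper_width: 0.263
```

Emit:
jog_arm --pt "1 0 0 0.0002 0 0 0" --pt "1 0 0 0.0004 0 0 0" --pt "1 0 0 0.0006 0 0 0" --pt "1 0 0 0.0008 0 0 0" --pt "1 0 0 0.001 0 0 0" --pt "1 0 0 0.001 0 0 0" --pt "1 0 0 0.001 0 0 0" --pt "1 0 0 0.001 0 0 0" --pt "1 0 0 0.001 0 0 0" --pt "1 0 0 0.001 0 0 0"

```text
time_s: 11.53
tcp_pos: [0.5464, -0.2897, 0.053]
ee_rot: [[-0.906, -0.424, 0.0], [-0.424, 0.906, 0.0], [-0.0, 0.0, -1.0]]
wrist_force: [-0.3, -0.8, -1.5]
gripper_width: 0.266
```

Emit:
jog_arm --pt "1 0 0 0.0002 0 0 0" --pt "1 0 0 0.0004 0 0 0" --pt "1 0 0 0.0006 0 0 0" --pt "1 0 0 0.0006 0 0 0" --pt "1 0 0 0.0006 0 0 0" --pt "1 0 0 0.0006 0 0 0" --pt "1 0 0 0.0006 0 0 0" --pt "1 0 0 0.0006 0 0 0" --pt "1 0 0 0.0006 0 0 0" --pt "1 0 0 0.0006 0 0 0"

```text
time_s: 12.37
tcp_pos: [0.5463, -0.2897, 0.0526]
ee_rot: [[-0.906, -0.424, -0.0], [-0.424, 0.906, -0.0], [0.0, -0.0, -1.0]]
wrist_force: [-1.1, 0.5, 1.5]
gripper_width: 0.267
```

Emit:
jog_arm --pt "1 0 0 0.0002 0 0 0" --pt "1 0 0 0.0004 0 0 0" --pt "1 0 0 0.0004 0 0 0" --pt "1 0 0 0.0004 0 0 0" --pt "1 0 0 0.0004 0 0 0" --pt "1 0 0 0.0004 0 0 0" --pt "1 0 0 0.0004 0 0 0" --pt "1 0 0 0.0004 0 0 0" --pt "1 0 0 0.0004 0 0 0" --pt "1 0 0 0.0004 0 0 0"

```text
time_s: 13.2
tcp_pos: [0.5464, -0.2897, 0.0526]
ee_rot: [[-0.906, -0.424, 0.0], [-0.424, 0.906, -0.0], [-0.0, -0.0, -1.0]]
wrist_force: [-2.3, 1.7, 5.3]
gripper_width: 0.266
```

```bash
python3 - <<'E'
from h import *
for n in ['side','wrist']:
    c=capture(n); save(n+'8',c)
s=sense();print(s['tcp_pos'],s['gripper_width'],s['wrist_force'],s['moment'],s['time_s'])
b=cv2.imread('pics/side8.png')
cv2.imwrite('pics/m8.png',cv2.resize(b[120:220,210:340],(780,600)))
E
```

```text
[ 0.54638543 -0.28967561  0.05254252] 0.26574353406671575 [-1.58448441  1.38327141  5.37925608] [ 0.58580961  0.63570315 -0.04465233] 13.3
```

View pics/m8.png

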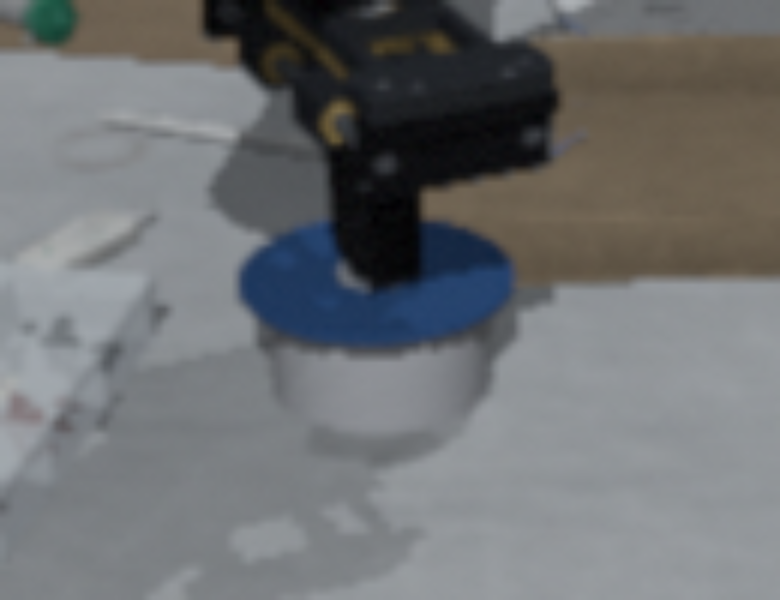

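Contact is firm: z stopped at 0.0525, the seated value, with +5 N. Opening slowly.

Emit:
jog_arm --pt "0.4 0 0 -0.0003 0 0 0" --pt "0.3 0 0 -0.0003 0 0 0" --pt "0.2 0 0 -0.0003 0 0 0" --pt "0.1 0 0 -0.0003 0 0 0" --pt "0 0 0 -0.0003 0 0 0" --pt "-0.2 0 0 -0.0003 0 0 0" --pt "-0.4 0 0 -0.0003 0 0 0" --pt "-0.6 0 0 -0.0003 0 0 0" --pt "-0.6 0 0 -0.0003 0 0 0" --pt "-0.6 0 0 -0.0003 0 0 0"

```text
time_s: 14.13
tcp_pos: [0.5464, -0.2897, 0.0524]
ee_rot: [[-0.906, -0.424, 0.0], [-0.424, 0.906, -0.0], [-0.0, -0.0, -1.0]]
wrist_force: [0.2, 0.9, 1.0]
gripper_width: 0.765
```

```bash
python3 - <<'E'
from h import *
s=sense();print(s['tcp_pos'],s['gripper_width'],s['wrist_force'],s['time_s'])
E
```

```text
[ 0.54638266 -0.2896986   0.0523589 ] 0.7645283371743633 [0.23143241 0.91240342 0.99430599] 14.1333
```

Emit:
jog_arm --pt "-0.7 0 0 -0.005 0 0 0" --pt "-0.8 0 0 -0.015 0 0 0" --pt "-0.8 0 0 -0.03 0 0 0" --pt "-0.8 0 0 -0.055 0 0 0" --pt "-0.8 0 0 -0.085 0 0 0" --pt "-0.8 -0.02 0 -0.115 0 0 0" --pt "-0.8 -0.045 0 -0.14 0 0 0" --pt "-0.8 -0.07 0 -0.155 0 0 0" --pt "-0.8 -0.09 0 -0.165 0 0 0" --pt "-0.8 -0.1 0 -0.17 0 0 0"

```text
time_s: 14.97
tcp_pos: [0.6396, -0.2465, 0.2259]
ee_rot: [[-0.905, -0.425, 0.006], [-0.425, 0.905, -0.001], [-0.004, -0.004, -1.0]]
wrist_force: [0.4, -0.9, -0.0]
gripper_width: 0.896
```

Emit:
jog_arm --pt "-0.8 0 0.02 0 0 0 0" --pt "-0.8 0 0.05 0 0 0 0" --pt "-0.8 0 0.07 0 0 0 0" --pt "-0.8 0 0.08 0 0 0 0" --pt "-0.8 0 0.08 0 0 0 0" --pt "-0.8 0 0.08 0 0 0 0" --pt "-0.8 0 0.08 0 0 0 0" --pt "-0.8 0 0.08 0 0 0 0" --pt "-0.8 0 0.08 0 0 0 0" --pt "-0.8 0 0.08 0 0 0 0"

```text
time_s: 15.8
tcp_pos: [0.6032, -0.1755, 0.222]
ee_rot: [[-0.906, -0.423, -0.0], [-0.423, 0.906, -0.0], [0.0, 0.0, -1.0]]
wrist_force: [-0.3, -0.9, 0.4]
gripper_width: 0.903
```

```bash
python3 - <<'E'
from h import *
for n in ['side','wrist','top']:
    c=capture(n); save(n+'9',c)
c=load('wrist9'); hsv=cv2.cvtColor(c['frame'],cv2.COLOR_RGB2HSV)
m=((hsv[...,0]>98)&(hsv[...,0]<125)&(hsv[...,1]>110)).astype(np.uint8); m[262:]=0
cs,_=cv2.findContours(m,cv2.RETR_EXTERNAL,cv2.CHAIN_APPROX_NONE)
k=max(cs,key=cv2.contourArea); pts=cv2.convexHull(k)[:,0]
P=np.array([onz(c,u,v,.049) for u,v in pts]); A=np.c_[2*P[:,:2],np.ones(len(P))]
q=np.linalg.lstsq(A,(P[:,:2]**2).sum(1),rcond=None)[0]; r=np.sqrt(q[2]+q[0]**2+q[1]**2); print(q[:2],r,np.ptp(np.hypot(P[:,0]-q[0],P[:,1]-q[1])))
s=sense();print(s['tcp_pos'],s['wrist_force'],s['time_s'])
a=cv2.imread('pics/wrist9.png');b=cv2.imread('pics/side9.png')
cv2.imwrite('pics/m9.png',np.hstack([cv2.resize(a,(400,300)),cv2.resize(b[120:220,210:343],(400,300))]))
E
```

```text
[ 0.54661545 -0.29000008] 0.05510684497760577 0.0008878115234457751
[ 0.60305506 -0.17516987  0.22210575] [-0.09588989  0.27041189 -0.29367753] 15.95
```

View pics/m9.png

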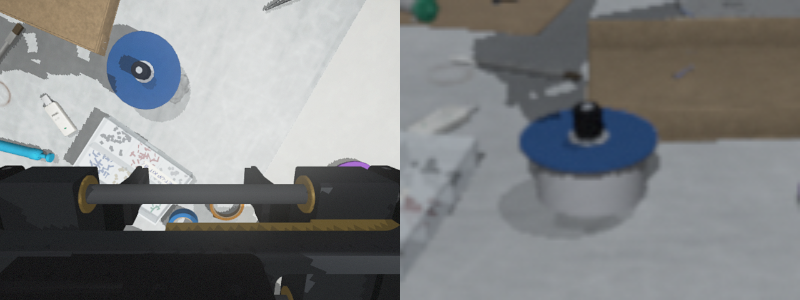

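View pics/side9.png

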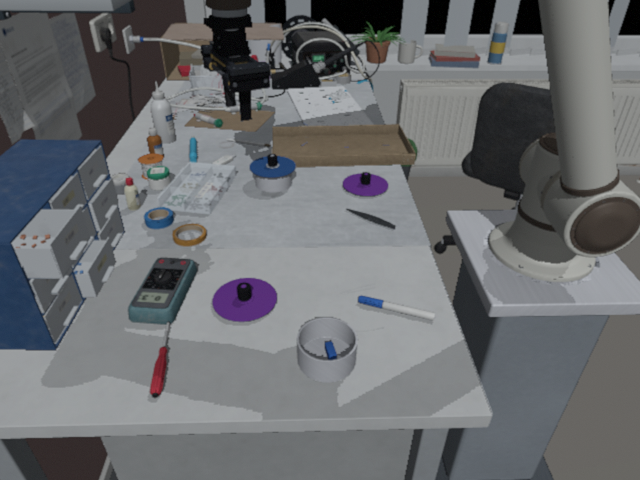

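The lid sits level on the tin (side view about (272,170)), fitted centre within 1 mm of the tin's. The relay tin is still open and unmoved at (327,350). Handing in.

```bash
python3 -c "
from station import *
print(finish_job())"
```

```text
the job is handed in; nothing more can be done
None
```

The blue lid is on the tin with the green terminal block and has been let go. I handed the job in at about 16 s, well inside the 40 s limit.

- **Lowering:** I gripped the lid by its black knob and lowered it slowly until contact. The tool stopped at the height expected for a seated lid, with about 5 N of upward force.
- **Seating check:** The last wrist picture put the lid's centre at (0.5466, -0.2900), under 1 mm from the tin's measured centre. The lid's outline fitted a level circle at seated height to within 0.9 mm, and the side view shows it level on the rim.
- **Everything else:** The relay tin stands open where it was and the purple lids look untouched. The arm was about 0.17 m clear of the lid at hand-in.
- **Disagreement:** At the start, the top and side cameras differed by about 6 mm on the lid's y position. I used the wrist-camera views instead, which agreed with each other to within 1 mm and gave heights close to those in the text.

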